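# Clamp-pad tube carriage to the reader stop

### The job

Press down the pad in the middle of the tube carriage to free its clamp and, keeping it pressed, push the carriage along its rail until it rests against the stop block with the white line in front of the reader head; then let go of the pad so that the clamp holds the carriage there. Use the fingertips only (there is nothing to grasp or lift); do not force the carriage along while the pad is up, do not shift the stop, and leave the rack, the jar and the marker where they are.

Things in the scene. Friction and masses are not known exactly. Their poses are not given: they have to be found in the camera images.
- feeder: The fixed feeder: grey base plate 170 x 460 mm, 12 mm thick, with an aluminium rail along its middle. Origin on the table under the rail, at mid-length; the rail runs along its y axis (level), the marked stop and white reader head lie towards +y, a plain end block (no white line) at the -y end. The tubes on the carriage lie on the +x side of the rail. z up. Does not move.
- pad_top (a point): Centre of the top of the black ribbed clamp pad, 54 x 54 mm, in the middle of the carriage, 54 mm above the table when up. It lies in a pocket 60 mm long along the rail, between two aluminium shoulders 90 mm wide whose tops are 10 mm above the raised pad; towards feeder +x and -x the pocket is open above 46 mm. Three tube caps 17 mm wide stand on the carriage 66 mm from the pad's centre towards feeder +x, their tops 24 mm above the raised pad. Axes as the feeder's.
- pad (a joint): How far the clamp pad is pressed down, m: 0 up (clamp holds), 0.006 bottomed. It springs back up by itself. Pressing takes about 7 N at 0.0015, 9 N at 0.005 and 10 N at the bottom. The clamp lets go from about 0.002 on: press it 0.004 or more. Freed, the carriage slides with 1 to 3 N; clamped, its friction hold is about 15 to 25 N.
- carriage (a joint): Position of the carriage along the rail, m, growing towards feeder +y (the marked stop). The carriage is 110 mm long (55 mm either side of the pad's centre); it moves only along the rail and cannot be lifted off.
- carriage_edge (a point): Middle of the carriage's leading (+y) end face, 64 mm above the table, 55 mm from the pad's centre; this face meets the stop. Axes as the feeder's.
- stop_face (a point): Middle of the face of the marked stop block that looks at the carriage, 64 mm above the table; the block is dark steel, 70 mm wide, 22 mm long, top at 66 mm, with a white line across its top along the rail. Directly behind it stands the white reader head, 74 x 58 mm, top at 94 mm. Axes as the feeder's. The carriage is home when its leading face touches this face.
- stop (a joint): Position of the stop and reader head along the rail, m (set before the start, tightly clamped: must not be moved).
- rack: Loose orange rack with capped tubes, 90 x 130 mm, 85 mm high over the tubes, beyond the feeder's +x side. Origin under its centre. Leave alone.
- jar: Loose white jar, 48 mm across, 75 mm high, on the feeder's +x side. Origin under its centre. Leave alone.
- marker: Loose white marker pen with a grey cap, 12 x 110 x 12 mm, lying on the table on the feeder's -x side (robot's side). Origin under its centre. Leave alone.

How it is judged:
On the way, in this order (a step that is already met when the one before it is completed fails the run):
1. the pad is pressed down (3 mm or more) while the carriage is still where it began (value of joint pad above 0.003 m and distance of carriage_edge from where it was at the start of the episode below 0.015 m), for 0.05 s.
2. the carriage is against the marked stop (within 3 mm) with the pad still pressed (1.5 mm or more) (y of carriage_edge in the frame of stop_face above -0.003 m and value of joint pad above 0.0015 m), for 0.05 s.
At the end, for the whole second after the job is handed in: The carriage's leading face is within 3 mm of the stop's face and at rest, the pad is up again (within 1 mm), and the stop is where it was (within 4 mm) (y of carriage_edge in the frame of stop_face above -0.003 m and value of joint pad below 0.001 m and velocity of joint carriage between -0.005 and 0.005 m/s and distance of stop_face from where it was at the start of the episode below 0.004 m); the robot touches nothing.
It fails at once if the carriage is forced along more than 6 mm from its start (at over 10 mm/s) while the pad is up (pressed under 0.5 mm) (velocity of joint carriage above 0.01 m/s and value of joint pad below 0.0005 m and distance of carriage_edge from where it was at the start of the episode above 0.006 m).
It fails at once if the stop is shifted by more than 4 mm (distance of stop_face from where it was at the start of the episode above 0.004 m).
It fails at once if the rack, jar or marker is moved by more than 15 mm or lifted (distance of any of rack, jar, marker from where it was at the start of the episode above 0.015 m).
It also fails if it takes over 35 s, if anything falls off the work surface, if the arm or the gripper's body presses on something with over 40 N, if the wrist force passes 120 N, or if a joint passes its speed limit or range.

### The arm

A 7-joint arm with a two-finger parallel gripper is mounted at the origin on the work surface. World frame = base frame: x ahead of the robot, y to its left, z up, the work surface at z = 0. Lengths are in m, angles in rad, forces in N, time in s.
With the tool pointing down it reaches from about 0.4 to 0.875 m from the base axis. Payload 19.3 kg.
Tool frame: the origin (TCP) lies at the very end of the fingers, on their centre line; the grasp point (between the pads) lies 19 mm behind it; z points along the fingers, x is the direction in which the jaws open and shut, and the axes are right-handed (so a half turn about z gives the same grasp; the last joint's range is limited). The gripper opens to 85 mm and grips with 20 to 120 N. Pads are 22 mm wide; open, the fingers measure 114 mm over their backs; the gripper's body (76 mm by 85 mm) begins 54 mm behind the grasp point. The pads swing forward as they close: fully open they stand 13 mm farther back than shut.
Start: joints at [-1.203, 0.521, -0.036, 1.599, 0.021, 1.021, -0.113], TCP at [0.265, 0.566, 0.231] pointing down, gripper open.
Joint ranges: [-2.91, 2.91], [-0.3, 2.13], [-1.5, 1.42], [0.17, 2.43], [-1.26, 4.41], [0.16, 1.93], [-2.52, 2.52]. Speed limits (rad/s): [1.89, 1.89, 2.39, 2.39, 3.01, 3.01, 3.01].

### API

Orientations are given as [roll, pitch, yaw] about the fixed x, y, z axes, in that order (R = Rz(yaw) Ry(pitch) Rx(roll)).
In Python, from rig import env gives the robot as it stands.
- The arm moves only by the shell command python3 -m handwheel 'ROWS' [FORCE]. ROWS is JSON, a list that holds one entry, the list of rows, each a list of 7 numbers: the shift along the world's x, y, z in m, then the turn, a rotation vector about the world's x, y, z in rad, then the opening in per cent of the stroke, from 0 (shut) to 100 (fully open). In form: [[[x, y, z, ax, ay, az, fingers], ...]]. A call has 1 to 12 rows; each row is the pose to reach, as a shift and turn from the pose commanded when the call began; what a row does not reach only later rows make up. A row lasts 1/10 s, in which the tool goes at most 50 mm and 8.59 degrees, less where a joint would pass 70% of its speed; a pose out of reach is approached as far as the arm can. A call with a gripper value outside its range is refused whole. The fingers move at their own pace and stop on an object; FORCE is the grip in N (left out, the last holds). Time passes only in rows, so rows that repeat a pose let the fingers close. It gives the time, the measured TCP pose, the force and the opening at its end, in the units of the state.
- env.read_state(): the state, without advancing time (a new reading comes with each control period).
- env.read_camera(name): name is "side" or "top"; returns (picture, depth): 420x560x3 uint8, red, green, blue; 420x560 float32, m along the optical axis (not along the pixel's ray), 0 where there is no reading.
- env.get_calibration(name): a dict with "fx", "fy", "cx", "cy" (pixels), "k1" (the pictures are not rectified: a ray, as slopes to the right and down, at radius r is drawn at 1 + k1 r^2 times it, then the intrinsics apply), "rvec" (rotation vector, rad) and "tvec" (3), from world to camera coordinates, as OpenCV has them. Camera axes: x right, y down, z forward; pixel columns grow to the right and rows downward; lengths in m; the calibration is good to about 2 mm. A picture is of the moment at which its call begins. get_calibration takes no time and is no camera call.
- env.hand_in(): hands the job in, once; it reports no verdict.
The state is a dict: "time_s": time; "joints": joint angles; "qvel": joint speeds; "effort": joint torques, N m; "ee_pos": TCP position; "ee_rot": TCP orientation; "contact_force": force on the tool from outside, world axes, zero at the start; "torque": the same for the moment, N m; "width": finger opening in m.
Only numpy, scipy, OpenCV 4.12 (cv2) and the standard library are available. Lean on these libraries where they do the work, as an engineer would, in place of code of your own. Each camera call takes 0.05 s, during which the arm holds its last target.

## Working session

There is one attempt and no reset: what is moved stays moved. The work goes in short steps, Python scripts to look and compute and a shell command to move; the robot and the scene stay as the last step left them, time stands still between calls to the robot, and variables do not carry over. Pictures are saved under pics/ and viewed, and the job is handed in when it is done.

```bash
mkdir -p pics; ls; python3 - <<'E'
from rig import env
import cv2
print(env.read_state())
for n in("side","top"):
    p,d=env.read_camera(n); cv2.imwrite(f"pics/{n}0.png",p[:,:,::-1]); 
    import numpy as np; np.save(f"{n}0.npy",d); print(env.get_calibration(n))
E
```

```text
pics
{'time_s': 0.0, 'joints': array([-1.20321687,  0.52202969, -0.03635163,  1.60000317,  0.02118674,
        1.02108948, -0.11279046]), 'qvel': array([-4.24477686e-05, -1.36355480e-03, -1.94393474e-03, -5.80493611e-04,
       -1.09125084e-03,  1.09300509e-03,  5.05576060e-04]), 'effort': array([-1.68447018e-04, -9.27097464e+01,  1.98014729e+00, -3.69941103e+01,
        1.80294999e-02,  8.02447874e-03, -4.51837445e-05]), 'ee_pos': array([0.26483017, 0.56574621, 0.23071742]), 'ee_rot': array([3.14153451e+00, 1.14391679e-03, 1.13303040e+00]), 'contact_force': array([ 0.37926178,  0.18265808, -0.30246701]), 'torque': array([ 0.02694199,  0.06158293, -0.01128886]), 'width': 0.08548462529511125}
{'fx': 391.1508735511199, 'fy': 391.1508735511199, 'cx': 279.4539923893604, 'cy': 210.42381942610885, 'k1': -0.06758740523659311, 'rvec': array([ 2.38777926, -0.78712495,  0.26989799]), 'tvec': array([-0.49626925,  0.33707253,  0.47773304])}
{'fx': 442.4132630421311, 'fy': 442.4132630421311, 'cx': 276.2473825459231, 'cy': 208.6897093731686, 'k1': -0.02471766607430158, 'rvec': array([ 2.17432613, -2.14294587,  0.10801212]), 'tvec': array([0.02818193, 0.62090692, 0.73639273])}
```

View pics/side0.png

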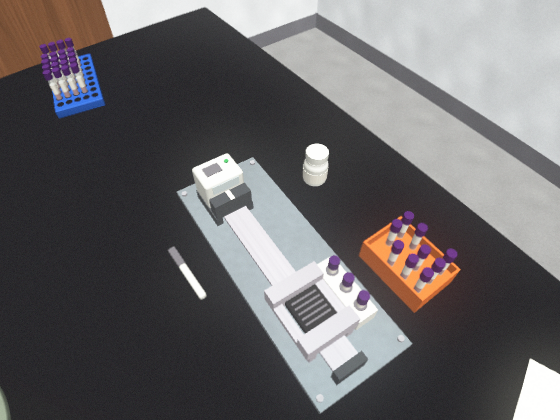

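View pics/top0.png

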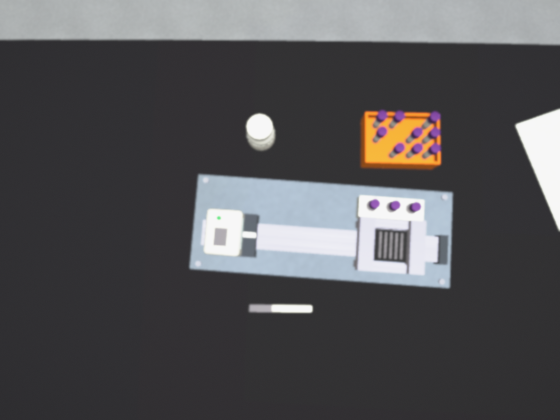

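Side view: the carriage pad is near (311,307), the stop near (231,203). Top view: the pad is near (391,245), the stop near (250,235). Next I'll mask and measure.

```bash
cat > h.py <<'E'
import numpy as np, cv2
from rig import env
def ray(n,uv,z):
    c=env.get_calibration(n);K=np.array([[c['fx'],0,c['cx']],[0,c['fy'],c['cy']],[0,0,1]])
    u=cv2.undistortPoints(np.array(uv,float).reshape(-1,1,2),K,np.array([c['k1'],0,0,0.]))[:,0]
    R=cv2.Rodrigues(c['rvec'])[0];t=c['tvec']
    d=np.c_[u,np.ones(len(u))]@R; o=-R.T@t
    return o+d*((z-o[2])/d[:,2])[:,None]
E
python3 - <<'E'
from h import *
a=cv2.imread('pics/top0.png'); 
hsv=cv2.cvtColor(a,cv2.COLOR_BGR2HSV)
m=((hsv[...,2]>60)).astype(np.uint8); m[:172]=0;m[295:]=0;m[:,:180]=0;m[:,470:]=0
m=cv2.morphologyEx(m,cv2.MORPH_CLOSE,np.ones((9,9)))
c=max(cv2.findContours(m,0,2)[0],key=cv2.contourArea)
r=cv2.minAreaRect(c);b=cv2.boxPoints(r);print(r,b)
P=ray('top',b,0.012);print(P)
print([np.linalg.norm(P[i]-P[i-1]) for i in range(4)],P.mean(0))
cv2.imwrite('pics/topz.png',cv2.resize(a[170:295,185:460],None,fx=2.9,fy=2.9,interpolation=cv2.INTER_CUBIC))
s=cv2.imread('pics/side0.png')
cv2.imwrite('pics/sidez.png',cv2.resize(s[150:400,170:420],None,fx=2.4,fy=2.4,interpolation=cv2.INTER_CUBIC))
E
```

```text
((322.56671142578125, 230.44236755371094), (264.26715087890625, 99.33003997802734), 4.170436859130859) [[187.17119 270.36667]
 [194.39482 171.29964]
 [457.96222 190.51807]
 [450.7386  289.58508]]
[[ 0.51070664  0.19381154  0.012     ]
 [ 0.68928291  0.18729049  0.012     ]
 [ 0.66051243 -0.2896414   0.012     ]
 [ 0.48402363 -0.27174967  0.012     ]]
[np.float64(0.4663252353358423), np.float64(0.17869529920525176), np.float64(0.4777988833742007), np.float64(0.1773933734999653)] [ 0.5861314  -0.04507226  0.012     ]
```

View pics/topz.png

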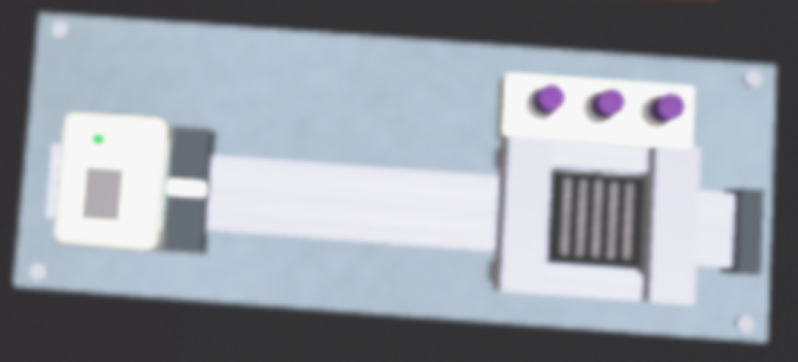

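View pics/sidez.png

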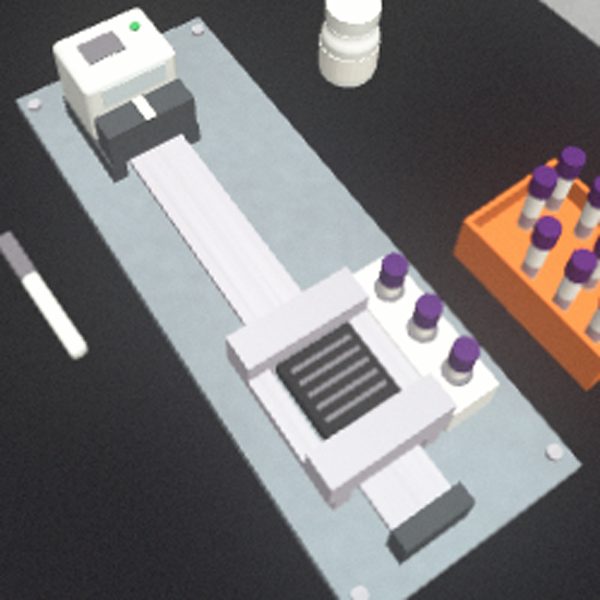

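```bash
python3 - <<'E'
from h import *
T=lambda l:[(185+x/2.9,170+y/2.9) for x,y in l]
S=lambda l:[(170+x/2.4,150+y/2.4) for x,y in l]
np.set_printoptions(precision=4,suppress=True)
P=ray('top',T([(38,12),(776,64),(768,342),(13,288)]),.012);print(P,P.mean(0))
v=(P[0]+P[3]-P[1]-P[2])[:2];v/=np.linalg.norm(v);print('v',v,np.arctan2(-v[0],v[1]))
ex=np.array([v[1],-v[0]]);c=P.mean(0)[:2]
def f(name,p): print(name,p, 'feeder xy', np.c_[(p[:,:2]-c)@ex,(p[:,:2]-c)@v])
f('pad top left edge',ray('top',T([(556,170),(549,262)]),.054))
f('pad side',ray('side',S([(275,370),(348,325),(402,388),(325,437)]),.054))
f('stop top',ray('top',T([(214,130),(207,252)]),.066))
f('stop side',ray('side',S([(102,133),(193,92)]),.066))
f('shoulder lead top',ray('top',T([(508,138),(498,288)]),.064))
f('shoulder lead side',ray('side',S([(229,344),(348,268)]),.064))
f('caps top',ray('top',T([(550,98),(608,102),(668,106)]),.078))
f('caps side',ray('side',S([(394,262),(429,304),(464,345)]),.078))
f('shoulder rear inner side',ray('side',S([(305,458),(430,376)]),.064))
f('marker',ray('top',[(250,308),(312,308)],.012))
f('jar',ray('top',[(260,125)],.075)); f('reader',ray('top',T([(65,113),(168,122),(163,250),(55,240)]),.094))
E
```

```text
[[ 0.6841  0.1803  0.012 ]
 [ 0.6575 -0.2798  0.012 ]
 [ 0.4869 -0.2702  0.012 ]
 [ 0.5126  0.1898  0.012 ]] [ 0.5853 -0.045   0.012 ]
v [0.0568 0.9984] -0.056817309927317955
pad top left edge [[ 0.5868 -0.1333  0.054 ]
 [ 0.5335 -0.1287  0.054 ]] feeder xy [[ 0.0065 -0.088 ]
 [-0.047  -0.0865]]
pad side [[ 0.5313 -0.1289  0.054 ]
 [ 0.5858 -0.1321  0.054 ]
 [ 0.5853 -0.1834  0.054 ]
 [ 0.5295 -0.1793  0.054 ]] feeder xy [[-0.0492 -0.0869]
 [ 0.0055 -0.0869]
 [ 0.0079 -0.1382]
 [-0.048  -0.1373]]
stop top [[0.6062 0.0658 0.066 ]
 [0.5363 0.0685 0.066 ]] feeder xy [[ 0.0146  0.1118]
 [-0.0554  0.1105]]
stop side [[0.5368 0.0807 0.066 ]
 [0.6094 0.074  0.066 ]] feeder xy [[-0.0556  0.1227]
 [ 0.0173  0.1202]]
shoulder lead top [[ 0.6042 -0.1036  0.064 ]
 [ 0.5184 -0.0975  0.064 ]] feeder xy [[ 0.0222 -0.0575]
 [-0.0638 -0.0562]]
shoulder lead side [[ 0.5163 -0.1024  0.064 ]
 [ 0.6075 -0.1047  0.064 ]] feeder xy [[-0.0656 -0.0613]
 [ 0.0256 -0.0583]]
caps top [[ 0.626  -0.1251  0.078 ]
 [ 0.6241 -0.158   0.078 ]
 [ 0.6223 -0.192   0.078 ]] feeder xy [[ 0.0451 -0.0777]
 [ 0.0452 -0.1106]
 [ 0.0453 -0.1447]]
caps side [[ 0.6273 -0.124   0.078 ]
 [ 0.6251 -0.1586  0.078 ]
 [ 0.6234 -0.191   0.078 ]] feeder xy [[ 0.0465 -0.0765]
 [ 0.0462 -0.1112]
 [ 0.0463 -0.1436]]
shoulder rear inner side [[ 0.5102 -0.1846  0.064 ]
 [ 0.5999 -0.1901  0.064 ]] feeder xy [[-0.067  -0.1436]
 [ 0.0228 -0.1441]]
marker [[ 0.447   0.0809  0.012 ]
 [ 0.4488 -0.0278  0.012 ]] feeder xy [[-0.1452  0.1178]
 [-0.1373  0.0094]]
jar [[0.7578 0.0663 0.075 ]] feeder xy [[0.1659 0.1209]]
reader [[0.6118 0.1474 0.094 ]
 [0.6076 0.09   0.094 ]
 [0.537  0.0911 0.094 ]
 [0.5415 0.1507 0.094 ]] feeder xy [[ 0.0156  0.1936]
 [ 0.0146  0.136 ]
 [-0.056   0.1331]
 [-0.0548  0.1929]]
```

```bash
python3 -m handwheel '[[[0.01,-0.02,0,0,0,0,0],[0.02,-0.05,0,0,0,0.05,0],[0.035,-0.085,0,0,0,0.1,0],[0.05,-0.12,0,0,0,0.15,0],[0.065,-0.16,0,0,0,0.2,0],[0.08,-0.195,0,0,0,0.25,0],[0.095,-0.23,0,0,0,0.3,0],[0.11,-0.265,0,0,0,0.35,0],[0.125,-0.3,0,0,0,0.381,0],[0.14,-0.34,0,0,0,0.381,0],[0.15,-0.37,0,0,0,0.381,0],[0.16,-0.39,0,0,0,0.381,0]]]'
```

```text
time_s: 1.3
ee_pos: [0.4252, 0.1736, 0.2313]
ee_rot: [-3.141, 0.001, 1.512]
contact_force: [0.4, 0.8, 0.8]
width: -0.0001
```

```bash
python3 -m handwheel '[[[0.01,-0.025,-0.01,0,0,0,0],[0.025,-0.06,-0.02,0,0,0,0],[0.04,-0.1,-0.03,0,0,0,0],[0.057,-0.14,-0.045,0,0,0,0],[0.075,-0.18,-0.06,0,0,0,0],[0.09,-0.22,-0.075,0,0,0,0],[0.105,-0.255,-0.09,0,0,0,0],[0.12,-0.29,-0.1,0,0,0,0],[0.128,-0.31,-0.11,0,0,0,0],[0.134,-0.324,-0.115,0,0,0,0],[0.134,-0.324,-0.115,0,0,0,0],[0.134,-0.324,-0.115,0,0,0,0]]]'
python3 - <<'E'
from h import *
s=env.read_state();print(s['ee_pos'],s['contact_force'])
p,d=env.read_camera('side');cv2.imwrite('pics/s1.png',p[:,:,::-1])
p,d=env.read_camera('top');cv2.imwrite('pics/t1.png',p[:,:,::-1])
E
```

```text
time_s: 2.5
ee_pos: [0.5588, -0.1471, 0.1163]
ee_rot: [-3.141, -0.0, 1.514]
contact_force: [-0.1, 1.3, -0.0]
width: 0.0001
[ 0.55879608 -0.14706691  0.11633662] [-0.0601089   1.2581879  -0.01552223]
```

View pics/s1.png

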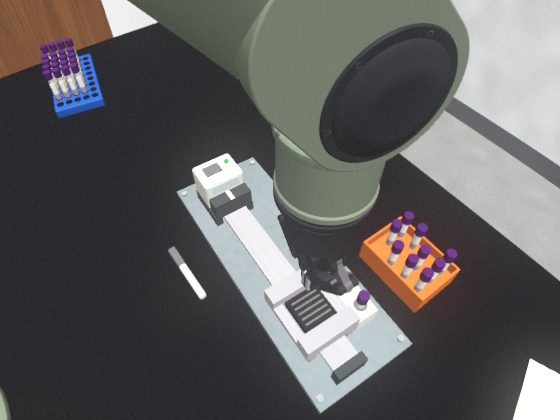

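View pics/t1.png

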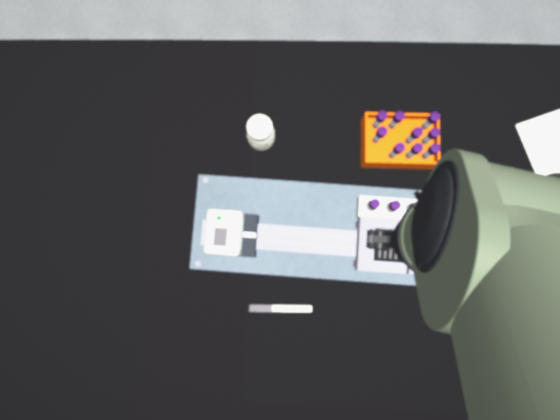

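Side view shows the arm above the carriage, with the pad still visible at (311,307). The top view shows the fingertips over the pad at about (379,238). Descending.

```bash
python3 -m handwheel '[[[0,-0.002,-0.01,0,0,0,0],[0,-0.003,-0.025,0,0,0,0],[0,-0.003,-0.04,0,0,0,0],[0,-0.003,-0.05,0,0,0,0],[0,-0.003,-0.056,0,0,0,0],[0,-0.003,-0.056,0,0,0,0],[0,-0.003,-0.056,0,0,0,0]]]'
```

```text
time_s: 3.3
ee_pos: [0.5591, -0.151, 0.0604]
ee_rot: [3.141, 0.0, 1.514]
contact_force: [-0.6, 0.3, 0.5]
width: -0.0
```

```bash
python3 -m handwheel '[[[0,0,-0.003,0,0,0,0],[0,0,-0.006,0,0,0,0],[0,0,-0.008,0,0,0,0],[0,0,-0.009,0,0,0,0],[0,0,-0.009,0,0,0,0],[0,0,-0.009,0,0,0,0]]]'
```

```text
time_s: 3.9
ee_pos: [0.5593, -0.151, 0.0517]
ee_rot: [3.141, 0.0, 1.514]
contact_force: [-1.0, 0.2, 8.6]
width: -0.0001
```

```bash
python3 -m handwheel '[[[0,0,-0.001,0,0,0,0],[0,0,-0.0025,0,0,0,0],[0,0,-0.0035,0,0,0,0],[0,0,-0.0035,0,0,0,0],[0,0,-0.0035,0,0,0,0]]]'
```

```text
time_s: 4.4
ee_pos: [0.5593, -0.151, 0.0483]
ee_rot: [3.141, 0.0, 1.514]
contact_force: [-1.9, 0.2, 9.4]
width: -0.0
```

```bash
python3 -m handwheel '[[[0,0,-0.001,0,0,0,0],[0,0,-0.001,0,0,0,0],[0,0,-0.001,0,0,0,0],[0,0.003,-0.001,0,0,0,0],[0,0.008,-0.001,0,0,0,0],[0.001,0.014,-0.001,0,0,0,0],[0.001,0.02,-0.001,0,0,0,0],[0.001,0.02,-0.001,0,0,0,0]]]'
python3 - <<'E'
from h import *
p,d=env.read_camera('top');cv2.imwrite('pics/t2.png',cv2.resize(p[160:300,180:480,::-1],None,fx=2.6,fy=2.6))
E
```

```text
time_s: 5.2
ee_pos: [0.5606, -0.1303, 0.0479]
ee_rot: [3.14, -0.0, 1.515]
contact_force: [-5.2, 1.6, 20.9]
width: -0.0001
```

View pics/t2.png

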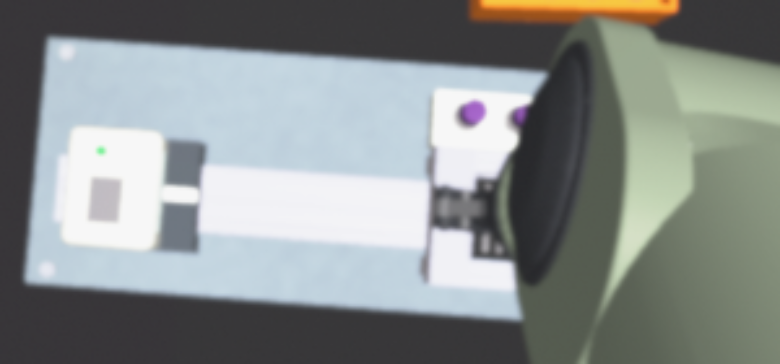

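The carriage's leading edge moved from about column 359 to 346 in the full picture, so it follows the tool. Continuing with the pad bottomed.

```bash
python3 -m handwheel '[[[0,0.004,0,0,0,0,0],[0.001,0.012,0,0,0,0,0],[0.001,0.023,0,0,0,0,0],[0.002,0.035,0,0,0,0,0],[0.003,0.047,0,0,0,0,0],[0.0035,0.06,0,0,0,0,0],[0.004,0.072,0,0,0,0,0],[0.005,0.085,0,0,0,0,0],[0.0055,0.097,0,0,0,0,0],[0.006,0.107,0,0,0,0,0],[0.0065,0.115,0,0,0,0,0],[0.007,0.12,0,0,0,0,0]]]'
python3 - <<'E'
from h import *
s=env.read_state();print(s['ee_pos'],s['contact_force'])
p,d=env.read_camera('top');cv2.imwrite('pics/t3.png',cv2.resize(p[160:300,180:480,::-1],None,fx=2.6,fy=2.6))
p,d=env.read_camera('side');cv2.imwrite('pics/s3.png',p[:,:,::-1])
E
```

```text
time_s: 6.45
ee_pos: [0.5677, -0.0103, 0.0479]
ee_rot: [3.14, -0.0, 1.514]
contact_force: [-5.0, -0.6, 22.2]
width: 0.0001
[ 0.56767539 -0.01033878  0.04791023] [-5.00010061 -0.6420955  22.21057853]
```

View pics/t3.png

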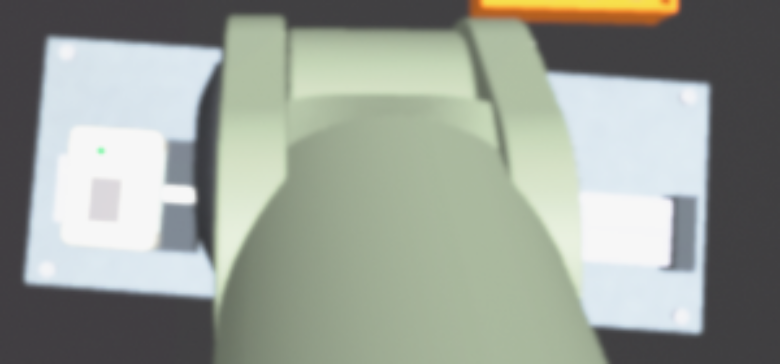

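View pics/s3.png

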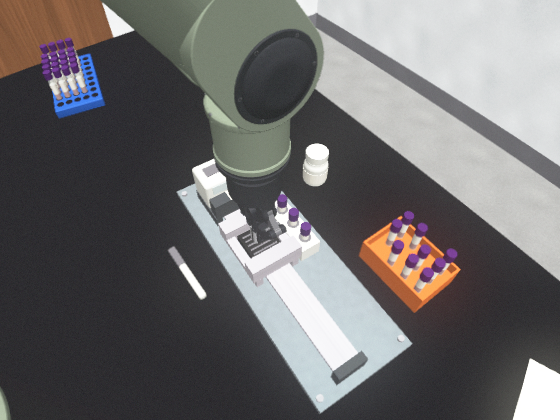

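The side view shows the carriage following with the pad under the fingertip; its caps are now at (283,201), (294,214) and (306,230). Closing in slowly.

```bash
python3 - <<'E'
from h import *
p=ray('side',[(283,201),(294,214),(306,230)],.078);print(p)
v=np.array([.0568,.9984]);c=[.5853,-.045];print((p[:,:2]-c)@v, 'want middle at .0015')
E
python3 -m handwheel '[[[0.0,0.004,0,0,0,0,0],[0.0005,0.01,0,0,0,0,0],[0.001,0.015,0,0,0,0,0],[0.001,0.018,0,0,0,0,0],[0.001,0.02,0,0,0,0,0],[0.001,0.02,0,0,0,0,0]]]'
```

```text
[[ 0.63239613  0.01017512  0.078     ]
 [ 0.63059556 -0.02190959  0.078     ]
 [ 0.62655501 -0.05785983  0.078     ]]
[ 0.0577619   0.02562625 -0.01049597] want middle at .0015
time_s: 7.15
ee_pos: [0.5688, 0.0095, 0.0479]
ee_rot: [3.14, -0.0, 1.514]
contact_force: [-3.3, 0.7, 21.4]
width: 0.0002
```

```bash
python3 -m handwheel '[[[0.0,0.001,0,0,0,0,0],[0,0.003,0,0,0,0,0],[0,0.005,0,0,0,0,0],[0,0.006,0,0,0,0,0],[0,0.006,0,0,0,0,0]]]'
python3 -m handwheel '[[[0.0,0.001,0,0,0,0,0],[0,0.002,0,0,0,0,0],[0,0.003,0,0,0,0,0],[0,0.003,0,0,0,0,0]]]'
```

```text
time_s: 7.65
ee_pos: [0.5691, 0.0152, 0.0479]
ee_rot: [3.139, -0.0, 1.514]
contact_force: [-1.7, 1.0, 19.2]
width: -0.0
time_s: 8.05
ee_pos: [0.5692, 0.0182, 0.048]
ee_rot: [3.139, -0.0, 1.514]
contact_force: [-1.6, 0.0, 18.5]
width: -0.0005
```

```bash
python3 -m handwheel '[[[0.0,0.001,0,0,0,0,0],[0,0.002,0,0,0,0,0],[0,0.002,0,0,0,0,0]]]'
```

```text
time_s: 8.35
ee_pos: [0.5693, 0.0201, 0.048]
ee_rot: [3.139, -0.0, 1.514]
contact_force: [0.2, 0.2, 18.3]
width: -0.0002
```

```bash
python3 -m handwheel '[[[0.0,0.001,0,0,0,0,0],[0,0.002,0,0,0,0,0],[0,0.002,0,0,0,0,0]]]';python3 - <<'E'
from h import *
p,d=env.read_camera('side');cv2.imwrite('pics/s4.png',cv2.resize(p[130:330,150:350,::-1],None,fx=3,fy=3,interpolation=2))
E
```

```text
time_s: 8.65
ee_pos: [0.5693, 0.0208, 0.048]
ee_rot: [3.139, 0.001, 1.513]
contact_force: [1.5, -6.2, 17.4]
width: -0.0001
```

View pics/s4.png

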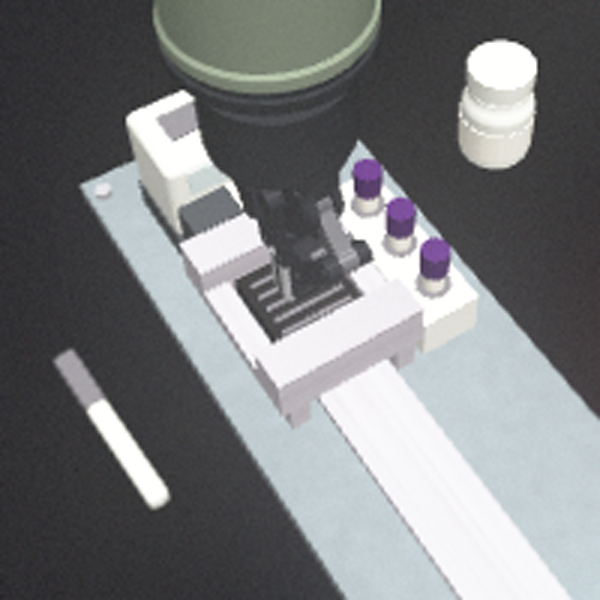

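Fy jumped to -6 N and the picture shows the carriage front at the dark stop (205,230), so it's in contact. I'll hold a light push, let the pad rise, and lift.

```bash
python3 -m handwheel '[[[0,0.0005,0,0,0,0,0],[0,0.0005,0,0,0,0,0],[0,0.0005,0.001,0,0,0,0],[0,0.0005,0.002,0,0,0,0],[0,0.0005,0.004,0,0,0,0],[0,0.0005,0.006,0,0,0,0],[0,0.0005,0.008,0,0,0,0],[0,0.0005,0.012,0,0,0,0],[0,0,0.025,0,0,0,0],[0,0,0.045,0,0,0,0],[0,0,0.075,0,0,0,0],[0,0,0.11,0,0,0,0]]]'
python3 -m handwheel '[[[0,-0.03,0.03,0,0,0,0],[0,-0.07,0.06,0,0,0,0],[0,-0.11,0.09,0,0,0,0],[0,-0.15,0.1,0,0,0,0],[0,-0.19,0.1,0,0,0,0],[0,-0.22,0.1,0,0,0,0],[0,-0.25,0.1,0,0,0,0],[0,-0.27,0.1,0,0,0,0],[0,-0.27,0.1,0,0,0,0]]]'
python3 - <<'E'
from h import *
p,d=env.read_camera('side');cv2.imwrite('pics/s5.png',cv2.resize(p[130:330,150:350,::-1],None,fx=3,fy=3,interpolation=2))
p,d=env.read_camera('top');cv2.imwrite('pics/t5.png',cv2.resize(p[160:300,180:480,::-1],None,fx=2.6,fy=2.6))
E
```

```text
time_s: 9.9
ee_pos: [0.5674, 0.022, 0.1581]
ee_rot: [-3.14, 0.0, 1.514]
contact_force: [0.5, 0.2, 0.8]
width: -0.0001
time_s: 10.8
ee_pos: [0.567, -0.251, 0.2575]
ee_rot: [3.142, 0.001, 1.51]
contact_force: [-0.8, 0.4, -0.6]
width: 0.0002
```

View pics/s5.png

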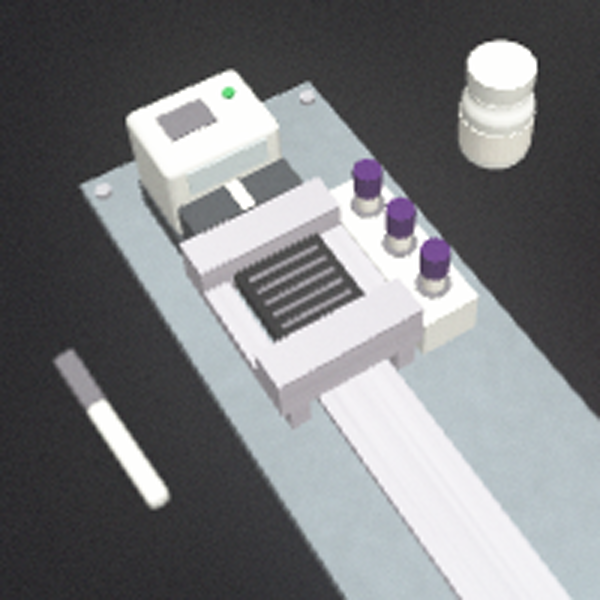

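View pics/t5.png

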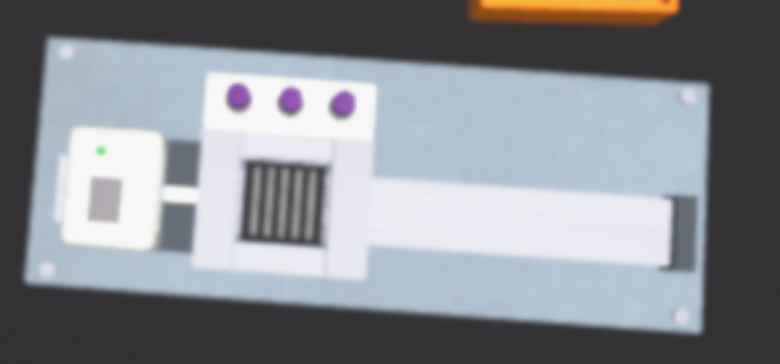

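Both views show no gap between the carriage's front and the stop: side (185–340, 185–250), top about column 200. The pad is up, and the stop and reader are at the same pixels as before.

```bash
python3 -c "
from rig import env
s=env.read_state();print(s['contact_force'],s['qvel'].round(3));print(env.hand_in())"
```

```text
[ 0.59987043  0.88580694 -0.0926116 ] [-0.021 -0.001 -0.013  0.008 -0.001 -0.004 -0.003]
the job is handed in; nothing more can be done
None
```

I pressed the pad to its bottom with the closed fingertips, about 20 N on the tool. Keeping it pressed, I slid the carriage about 170 mm to the marked stop. Contact showed as Fy = −6 N with the tool no longer advancing. I then lifted straight up so the clamp caught, moved clear, and handed in at about 11 s.

- **Carriage:** the last pictures show no visible gap at the stop, and the carriage sat at the same pixels before and after release.
- **Pad:** it looks up in the pictures; I did not measure its height.
- **Stop and loose items:** the stop and reader are at the same pixels as before the push. The jar and marker look unmoved, and so does the part of the rack that is in view.
- **Robot:** the force reading was at noise level (under 1 N), so the arm was touching nothing.

One early measurement disagreed: the side view put the stop face about 10 mm farther along than the top view. I took the top value, which the reader's front edge supported, and contact came close to where it predicted.

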